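# Restock the dye rack at the shoe-repair bench

### The job

The wooden dye rack should hold tall vials only. First take the short vial out of the rack and stand it, fully home, in the empty hole of the metal carrier; then take the spare tall vial from the carrier and put it, fully home, in the rack hole that has come free. They are glass, so lower them into their holes and never let them drop, and leave the other vials, the dauber, the wax tin and the hammer where they are.

Things in the scene. Friction and masses are not known exactly. Their poses are not given: they have to be found in the camera images.
- rack: The fixed wooden vial rack, a block 60 mm (x) by 240 mm (y) by 46 mm high with four round blind holes in one row along its own y axis, 60 mm apart. Origin at the centre of its underside, on the bench. Holes are 31 mm across, chamfered at the mouth, 38 mm deep (their floor is 8 mm above the bench). At the start all four are full: three tall vials and the short one, in any order.
- carrier: The fixed aluminium carrier block, 60 mm (x) by 180 mm (y) by 46 mm high, with three holes like the rack's (31 mm across, 38 mm deep, floor 8 mm above the bench) in one row along its own y axis, 60 mm apart. Origin at the centre of its underside. It can stand at any yaw. At the start it holds the spare tall vial and a wooden dauber; its third hole is empty.
- short_vial_center (a point): The short vial: an amber glass dye vial with a black ribbed screw cap, a straight round cylinder 28 mm across over its whole length (cap included) with a tapered foot (20 mm across at the very bottom, full width 5 mm up), 78 mm tall (the cap is the top 20 mm). This point is its centre, half-way up (39 mm above its foot); z along its axis, towards the cap. Standing in a hole it sticks out 40 mm above the block; mass 35 to 70 g.
- spare_vial_center (a point): The spare vial in the carrier: an amber glass dye vial with a black ribbed screw cap, a straight round cylinder 28 mm across over its whole length (cap included) with a tapered foot (20 mm across at the very bottom, full width 5 mm up), 105 mm tall (the cap is the top 20 mm). This point is its centre, half-way up (52.5 mm above its foot); z along its axis, towards the cap. Standing in a hole it sticks out 67 mm above the block; mass 45 to 91 g.
- short_vial: The short vial's body; origin at the centre of its foot.
- spare_vial: The spare tall vial's body; origin at the centre of its foot.
- dauber_center (a point): Wooden dye dauber standing in the carrier: a plug 27 mm across and 52 mm high with a thin neck and a small knob above it, 97 mm tall in all. Stays where it is. This point is half-way up (48.5 mm above its foot).
- wax_tin_center (a point): Flat round steel wax tin, 80 mm across and 30 mm high, on the bench beyond the rack; this point is at its centre. Stays where it is.
- hammer: Cobbler's hammer lying on the bench beyond the rack, about 260 mm long and 26 mm high, with a wooden handle; origin under its middle, x along the handle towards the head. Stays where it is.
- rack_hole0 (a point): Centre of the mouth of rack hole 0, level with the rack's top, 46 mm above the bench; holes are numbered along the rack's +y.
- rack_hole1 (a point): Centre of the mouth of rack hole 1, level with the rack's top, 46 mm above the bench; holes are numbered along the rack's +y.
- rack_hole2 (a point): Centre of the mouth of rack hole 2, level with the rack's top, 46 mm above the bench; holes are numbered along the rack's +y.
- rack_hole3 (a point): Centre of the mouth of rack hole 3, level with the rack's top, 46 mm above the bench; holes are numbered along the rack's +y.
- carrier_hole0 (a point): Centre of the mouth of carrier hole 0, level with the carrier's top, 46 mm above the bench; holes are numbered along the carrier's +y.
- carrier_hole1 (a point): Centre of the mouth of carrier hole 1, level with the carrier's top, 46 mm above the bench; holes are numbered along the carrier's +y.
- carrier_hole2 (a point): Centre of the mouth of carrier hole 2, level with the carrier's top, 46 mm above the bench; holes are numbered along the carrier's +y.
- tall_vial1_center (a point): One of the three tall vials that live in the rack: an amber glass dye vial with a black ribbed screw cap, a straight round cylinder 28 mm across over its whole length (cap included) with a tapered foot (20 mm across at the very bottom, full width 5 mm up), 105 mm tall (the cap is the top 20 mm). This point is its centre, half-way up (52.5 mm above its foot); z along its axis, towards the cap. Stays where it is.
- tall_vial2_center (a point): One of the three tall vials that live in the rack: an amber glass dye vial with a black ribbed screw cap, a straight round cylinder 28 mm across over its whole length (cap included) with a tapered foot (20 mm across at the very bottom, full width 5 mm up), 105 mm tall (the cap is the top 20 mm). This point is its centre, half-way up (52.5 mm above its foot); z along its axis, towards the cap. Stays where it is.
- tall_vial3_center (a point): One of the three tall vials that live in the rack: an amber glass dye vial with a black ribbed screw cap, a straight round cylinder 28 mm across over its whole length (cap included) with a tapered foot (20 mm across at the very bottom, full width 5 mm up), 105 mm tall (the cap is the top 20 mm). This point is its centre, half-way up (52.5 mm above its foot); z along its axis, towards the cap. Stays where it is.
There are look-alikes about, which are no part of the job. Leave any red look-alike of the short_vial alone. What is shaped like the spare_vial but turquoise is not meant.

How it is judged:
By the outcome, as a careful person would: the job done as asked, in the order asked, and still so for the second after the job is handed in, with the robot touching nothing.
It also fails if it takes over 64 s, if anything falls off the work surface, if the arm or the gripper's body presses on something with over 40 N, if the wrist force passes 120 N, or if a joint passes its speed limit or range.

### The arm

A 6-joint arm with a two-finger parallel gripper is mounted at the origin on the work surface. World frame = base frame: x ahead of the robot, y to its left, z up, the work surface at z = 0. Lengths are in m, angles in rad, forces in N, time in s.
With the tool pointing down it reaches from about 0.35 to 0.775 m from the base axis. Payload 7.3 kg.
Tool frame: the origin (TCP) lies at the very end of the fingers, on their centre line; the grasp point (between the pads) lies 19 mm behind it (robot.pinch_z is the distance from the TCP to the grasp point, in m); z points along the fingers, y is the line along which they close (so a half turn about z gives the same grasp; the last joint's range is limited). The gripper opens to 92 mm and grips with 3 to 60 N. Pads are 19 mm wide; open, the fingers measure 130 mm over their backs; the gripper's body (75 mm by 190 mm) begins 47 mm behind the grasp point.
Start: joints at [-1.252, 0.342, 1.524, -0, 1.275, -0.146], TCP at [0.235, -0.469, 0.227] pointing down, gripper open.
Joint ranges: [-2.53, 2.53], [-0.77, 2.02], [0.04, 2.7], [-1, 4.14], [0.28, 2.66], [-3.11, 3.11]. Speed limits (rad/s): [2.57, 2.57, 3.14, 3.14, 3.14, 3.14].

### API

Orientations are given as [roll, pitch, yaw] about the fixed x, y, z axes, in that order (R = Rz(yaw) Ry(pitch) Rx(roll)).
In Python, from cell import robot gives the robot as it stands.
- The arm moves only by the tool move_arm, never from a script. Its argument "motion" is a list of rows, each a list of 6 numbers: the shift along the tool's x, y, z in units of 0.1 m (1.0 is 0.1 m), then the turn, a rotation vector about the tool's x, y, z in units of pi rad (1.0 is pi rad). In form: [[dx, dy, dz, rx, ry, rz], ...]. A call has 1 to 12 rows; each row is the pose to reach, as a shift and turn from the pose commanded when the call began, along the tool's axes at that moment, turning the shorter way round; what a row does not reach only later rows make up. A row lasts 1/8 s, in which the tool goes at most 62.5 mm and 10.7 degrees, less where a joint would pass 70% of its speed; a pose out of reach is approached as far as the arm can. A call with a number of a shift or a turn outside -1 to 1 is refused whole. A call with a gripper value outside its range is refused whole. "fingers" is the opening, from -1 (shut) to 1 (fully open), set as the call begins (left out, the last holds). The fingers move at their own pace and stop on an object; "newtons" is the grip in N (left out, the last holds). Time passes only in rows, so rows that repeat a pose let the fingers close. It gives the time, the measured TCP pose, the force, the opening and the grip force at its end, in the units of the state.
- robot.observe(): the state, without advancing time (a new reading comes with each control period).
- robot.read_camera(name): name is "side" or "top" or "wrist"; returns a dict with "image" (400x640x3 uint8, red, green, blue), "range_z" (400x640 float32, m along the optical axis (not along the pixel's ray), 0 where there is no reading), "vfov" (degrees; the focal length in pixels is half the picture's height over the tangent of half this angle, whatever the lens; pixels are square), "cx", "cy" (the principal point, pixels), "extrinsics" (4x4, takes a point from camera to world coordinates); the wrist camera has in their place "hand_eye" (4x4, takes a point from camera to tool coordinates, whose origin is the TCP and whose axes are the flange's). Camera axes: x right, y up, looking along -z (the intrinsics and any distortion apply to the point x, -y, -z); pixel columns grow to the right and rows downward; lengths in m; the calibration is good to about 2 mm. A picture is of the moment at which its call begins: read the wrist's pose just before it.
- robot.hand_in(): hands the job in; it is judged then, once.
The state is a dict: "time": time; "qpos": joint angles; "qvel": joint speeds; "joint_efforts": joint torques, N m; "tool_pos": TCP position; "tool_rot": TCP orientation; "contact_force": force on the tool from outside, world axes, zero at the start; "torque": the same for the moment, N m; "opening": finger opening in m; "grip_force": force on a finger pad.
Only numpy, scipy, OpenCV 4.12 (cv2) and the standard library are available. Lean on these libraries where they do the work, as an engineer would, in place of code of your own. Each camera call takes 0.05 s, during which the arm holds its last target. There are 200 camera calls.

## Working session

There is one attempt and no reset: what is moved stays moved. The work goes in short steps, Python scripts to look and compute and a tool call to move; the robot and the scene stay as the last step left them, time stands still between calls to the robot, and variables do not carry over. Pictures are saved under pics/ and viewed, at most 10 in all, crops included, and the job is handed in when it is done.

Besides the shell and the picture viewer there is one more tool, called by a JSON object that holds its "api" and its "payload". move_arm: Moves the arm, as the interface text tells. Shifts and turns lie within -1 to 1; 1 stands for 0.1 m of shift or pi rad of turn. Its arguments: {"type":"object","properties":{"motion":{"type":"array"},"fingers":{"type":"number"},"newtons":{"type":"number"}},"required":["motion"]}

```bash
mkdir -p pics
cat > h.py <<'E'
import numpy as np, cv2
from cell import robot
from scipy.spatial.transform import Rotation as R
def toolT():
    s=robot.observe();T=np.eye(4);T[:3,:3]=R.from_euler('xyz',s['tool_rot']).as_matrix();T[:3,3]=s['tool_pos'];return T
def cam(n):
    T=toolT();c=robot.read_camera(n)
    c['E']=T@c['hand_eye'] if n=='wrist' else np.array(c['extrinsics'])
    c['f']=200/np.tan(np.radians(c['vfov'])/2);return c
def cloud(c):
    z=c['range_z'];v,u=np.mgrid[0:400,0:640]
    P=np.stack([(u-c['cx'])/c['f']*z,-(v-c['cy'])/c['f']*z,-z],-1)
    return P@c['E'][:3,:3].T+c['E'][:3,3]
def proj(c,p):
    q=c['E'][:3,:3].T@(np.array(p)-c['E'][:3,3]);return c['cx']+c['f']*q[0]/-q[2],c['cy']-c['f']*q[1]/-q[2]
def save(c,n): cv2.imwrite(f'pics/{n}.png',c['image'][:,:,::-1])
E
python3 - <<'E'
from h import *
print(robot.observe())
for n in ('top','side','wrist'):
    c=cam(n);save(c,n+'0');print(n,[k for k in c],c['vfov'],c['cx'],c['cy'],c['E'].round(3).tolist(),c.get('distortion'))
a=cv2.imread('pics/top0.png')
cv2.imwrite('pics/top0b.png',cv2.resize(a,(800,500)))
E
```

```text
{'time': 0.0, 'qpos': array([-1.25202232e+00,  3.42710251e-01,  1.52500065e+00, -2.54294223e-06,
        1.27542466e+00, -1.46001969e-01]), 'qvel': array([ 0.00020454, -0.0010357 ,  0.00035266, -0.00104777, -0.00182332,
        0.00068727]), 'joint_efforts': array([-1.97103168e-04, -4.31243670e+01, -2.44225073e+01,  7.16064451e-02,
        5.54354070e-02, -1.06525545e-04]), 'tool_pos': array([ 0.2352058 , -0.46890805,  0.22605716]), 'tool_rot': array([-3.14006581e+00, -2.22062516e-04,  4.64776549e-01]), 'contact_force': array([ 0.41658166, -0.25377949, -0.00258118]), 'torque': array([0.04689769, 0.01896734, 0.02498462]), 'grip_force': 0.0, 'opening': 0.09167292626150791}
top ['image', 'range_z', 'vfov', 'cx', 'cy', 'extrinsics', 'E', 'f'] 54.692751360919964 315.8840660904545 199.74878493649663 [[0.001, 0.984, -0.179, 0.46], [-1.0, -0.001, -0.009, 0.019], [-0.009, 0.179, 0.984, 0.83], [0.0, 0.0, 0.0, 1.0]] None
side ['image', 'range_z', 'vfov', 'cx', 'cy', 'extrinsics', 'E', 'f'] 49.180056220278125 325.0656595858118 199.1069469529881 [[-0.724, 0.404, -0.559, 0.013], [-0.69, -0.407, 0.598, 0.673], [0.014, 0.819, 0.574, 0.684], [0.0, 0.0, 0.0, 1.0]] None
wrist ['image', 'range_z', 'vfov', 'cx', 'cy', 'hand_eye', 'E', 'f'] 59.40779248304339 320.53027729093105 204.06207915231226 [[0.449, 0.866, 0.221, 0.294], [-0.894, 0.435, 0.109, -0.44], [-0.002, -0.246, 0.969, 0.385], [0.0, 0.0, 0.0, 1.0]] None
```

View pics/top0.png

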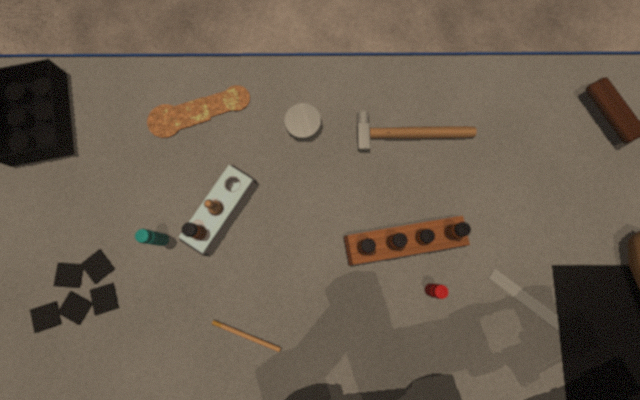

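View pics/side0.png

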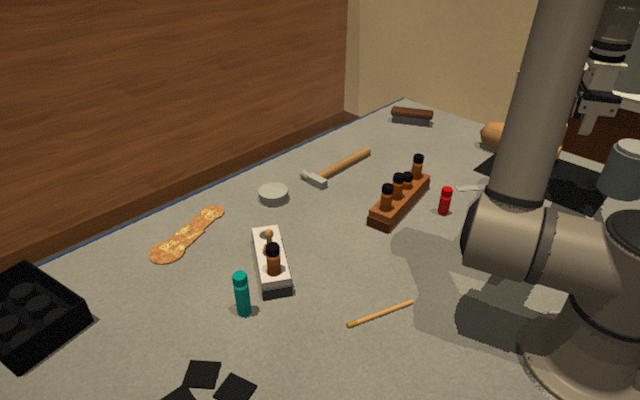

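The top view shows the rack with vial caps at (367,246), (398,241), (425,237) and (460,230). The carrier holds the spare at (192,231), the dauber at (213,206) and the empty hole at (232,184). Candidates for the short vial are the four rack vials and the red vial at (437,291), which is a decoy. The turquoise vial at (150,237) is also a decoy. The rack vial at top (425,237), side (407,180), looks shortest, so I'll check it by height and in a crop.

Run:
```python
from h import *
for n,pts in (('top',[(367,246),(398,241),(425,237),(460,230),(192,231),(213,206),(232,184)]),('side',[(388,188),(398,179),(407,177),(418,158),(273,249),(268,233),(267,232)])):
    c=cam(n);P=cloud(c)
    for u,v in pts: print(n,u,v,P[v,u].round(3))
    W=P.reshape(-1,3)
    for nm,lo,hi,box in (('caps',.06,.14,(.3,.7,-.3,.0)),('racktop',.038,.05,(.3,.7,-.32,.0)),('car',.06,.14,(.3,.7,.1,.35)),('cartop',.038,.05,(.3,.7,.1,.35))):
        m=(W[:,2]>lo)&(W[:,2]<hi)&(W[:,0]>box[0])&(W[:,0]<box[1])&(W[:,1]>box[2])&(W[:,1]<box[3])
        if 'top' in nm and m.sum()>20:
            r=cv2.minAreaRect(W[m,:2].astype(np.float32)*1000);print(n,nm,m.sum(),np.median(W[m,2]).round(4),r)
    # per-vial: tops
    m=(W[:,2]>.06)&(W[:,2]<.14)&(W[:,0]>.3)&(W[:,0]<.7)&(W[:,1]>-.3)&(W[:,1]<.35)
    k,lab=cv2.connectedComponents(m.reshape(400,640).astype(np.uint8))
    for i in range(1,k):
        Q=P[lab==i]
        if len(Q)<25: continue
        zt=np.percentile(Q[:,2],97);t=Q[Q[:,2]>zt-.006];print(n,'blob',len(Q),'ztop',zt.round(4),'xy',t[:,:2].mean(0).round(4), np.argwhere(lab==i).mean(0).round(0)[::-1])
c=cam('side');cr=c['image'][130:310,230:450,::-1];cv2.imwrite('pics/crop1.png',cv2.resize(cr,None,fx=3.2,fy=3.2,interpolation=cv2.INTER_CUBIC))
```

```text
top 367 246 [ 0.504 -0.069  0.112]
top 398 241 [ 0.513 -0.126  0.11 ]
top 425 237 [ 0.522 -0.183  0.086]
top 460 230 [ 0.533 -0.24   0.115]
top 192 231 [0.531 0.257 0.113]
top 213 206 [0.584 0.229 0.079]
top 232 184 [0.645 0.211 0.006]
top racktop 2537 0.0451 ((478.29656982421875, -166.6288604736328), (147.86000061035156, 240.67166137695312), 9.670022010803223)
top cartop 1967 0.0452 ((572.6909790039062, 247.432861328125), (93.62318420410156, 225.62387084960938), 45.92315673828125)
top blob 151 ztop 0.1056 xy [0.5861 0.2329] [211. 205.]
top blob 279 ztop 0.1141 xy [0.5358 0.2657] [191. 230.]
top blob 291 ztop 0.1145 xy [ 0.5363 -0.247 ] [459. 230.]
top blob 150 ztop 0.1059 xy [0.5242 0.3468] [150. 236.]
top blob 192 ztop 0.0871 xy [ 0.5262 -0.1882] [426. 235.]
top blob 241 ztop 0.114 xy [ 0.5161 -0.129 ] [397. 240.]
top blob 210 ztop 0.1141 xy [ 0.5059 -0.0701] [366. 245.]
top blob 194 ztop 0.079 xy [ 0.4208 -0.2099] [440. 291.]
side 388 188 [ 0.497 -0.063  0.112]
side 398 179 [ 0.506 -0.117  0.109]
side 407 177 [ 0.517 -0.177  0.083]
side 418 158 [ 0.527 -0.236  0.112]
side 273 249 [0.524 0.272 0.114]
side 268 233 [0.579 0.24  0.104]
side 267 232 [0.58  0.241 0.106]
side racktop 797 0.0453 ((471.4660339355469, -164.426025390625), (151.26182556152344, 244.5801544189453), 8.972977638244629)
side cartop 1110 0.0459 ((583.2553100585938, 234.24111938476562), (60.34233474731445, 185.95545959472656), 57.53294372558594)
side blob 808 ztop 0.1137 xy [ 0.5118 -0.1355] [401. 181.]
side blob 111 ztop 0.0791 xy [ 0.4149 -0.2069] [447. 192.]
side blob 468 ztop 0.1139 xy [0.5303 0.2684] [272. 252.]
side blob 35 ztop 0.1056 xy [0.5196 0.3477] [245. 277.]
```

View pics/crop1.png

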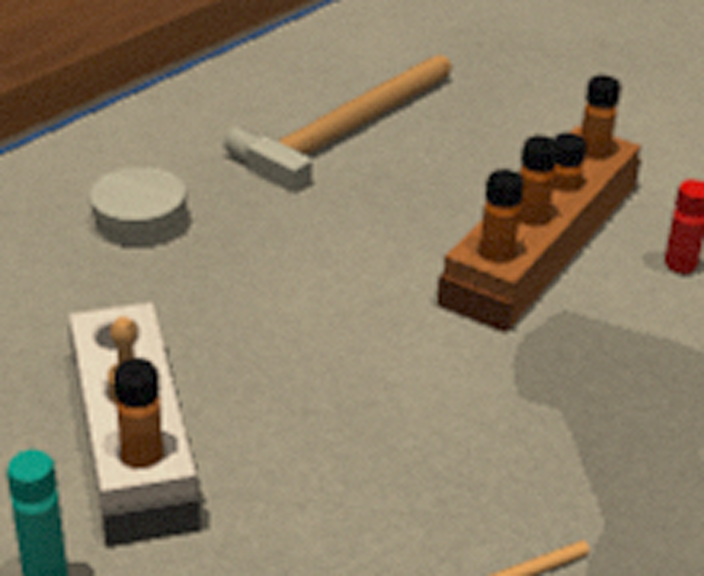

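The crop confirms it. The amber vial third from the near end of the rack, about (568,160) in the crop, has its cap clearly lower than the others: top at 86 mm against 114 mm in both views. It is the only short amber vial, and it sits beyond the red decoy at (688,225). The spare is the amber vial in the carrier at (138,400). I'll move above the short vial now.

```bash
cat > go.py <<'E'
import sys
from h import *
x,y,z,yaw=map(float,sys.argv[1:5])
T=toolT();T[:3,:3]=R.from_euler('xyz',robot.observe()['tool_rot']).as_matrix()
G=R.from_euler('xyz',[180,0,yaw],degrees=True).as_matrix()
d=T[:3,:3].T@(np.array([x,y,z])-T[:3,3])/0.1
r=R.from_matrix(T[:3,:3].T@G).as_rotvec()/np.pi
n=int(np.ceil(max(abs(d).max(),1)))
print('shift',d.round(3),'rot',r.round(4),'calls',n,'per',(d/n).round(3), 'rows', np.ceil(max(np.linalg.norm(d)/.625,np.linalg.norm(r)*180/10.7)))
E
python3 go.py .522 -.186 .2 99.6
```

```text
shift [ 3.832 -1.246  0.266] rot [-1.000e-04 -1.000e-04 -4.054e-01] calls 4 per [ 0.958 -0.312  0.066] rows 7.0
```

{"api": "move_arm", "payload": {"motion": [[0.5,-0.16,0.03,0,0,0],[1,-0.32,0.07,0,0,0],[1,-0.32,0.07,0,0,0]], "fingers": 0.3, "newtons": 15}}

```text
time: 0.68
tool_pos: [0.3122, -0.3935, 0.2196]
tool_rot: [-3.141, -0.001, 0.469]
contact_force: [-0.5, -0.1, -0.4]
opening: 0.0663
grip_force: 0.0
```

{"api": "move_arm", "payload": {"motion": [[0.5,-0.16,0.03,0,0,0],[1,-0.32,0.07,0,0,0],[1,-0.32,0.07,0,0,0]]}}

```text
time: 1.05
tool_pos: [0.3868, -0.3208, 0.2125]
tool_rot: [-3.141, -0.0, 0.469]
contact_force: [-0.3, -0.3, -0.0]
opening: 0.0595
grip_force: 0.0
```

{"api": "move_arm", "payload": {"motion": [[0.5,-0.16,0.03,0,0,0],[1,-0.32,0.07,0,0,0],[1,-0.32,0.07,0,0,0]]}}

```text
time: 1.42
tool_pos: [0.4615, -0.2482, 0.2054]
tool_rot: [-3.141, 0.0, 0.468]
contact_force: [0.2, -0.4, 0.9]
opening: 0.0598
grip_force: 0.0
```

{"api": "move_arm", "payload": {"motion": [[0.5,-0.16,0.03,0,0,-0.1],[0.83,-0.28,0.06,0,0,-0.2],[0.83,-0.28,0.06,0,0,-0.3],[0.83,-0.28,0.06,0,0,-0.4],[0.83,-0.28,0.06,0,0,-0.4054],[0.83,-0.28,0.06,0,0,-0.4054],[0.83,-0.28,0.06,0,0,-0.4054],[0.83,-0.28,0.06,0,0,-0.4054],[0.83,-0.28,0.06,0,0,-0.4054]]}}

```text
time: 2.55
tool_pos: [0.5217, -0.188, 0.1998]
tool_rot: [-3.142, 0.0, 1.734]
contact_force: [0.1, 0.3, -0.4]
opening: 0.06
grip_force: 0.0
```

Run:
```python
from h import *
s=robot.observe();print(s['time'],s['tool_pos'],np.degrees(s['tool_rot']),s['opening'],s['qpos'].round(2))
c=cam('wrist');save(c,'w1');P=cloud(c);W=P.reshape(-1,3)
m=(W[:,2]>.06)&(W[:,2]<.14)
k,lab=cv2.connectedComponents(m.reshape(400,640).astype(np.uint8))
for i in range(1,k):
    Q=P[lab==i]
    if len(Q)<100: continue
    zt=np.percentile(Q[:,2],97);t=Q[Q[:,2]>zt-.004];print('blob',len(Q),zt.round(4),t[:,:2].mean(0).round(4),cv2.minEnclosingCircle(t[:,:2].astype(np.float32)), np.argwhere(lab==i).mean(0).round(0)[::-1])
```

```text
2.55 [ 0.52172187 -0.18795769  0.19979675] [-1.79995198e+02  2.35918013e-02  9.93696317e+01] 0.059960522226864314 [-0.48  0.42  1.48 -0.    1.24 -0.65]
blob 1846 0.1151 [ 0.5048 -0.0728] ((0.5047316551208496, -0.0727803185582161), 0.013977092690765858) [323.  38.]
blob 1211 0.1151 [ 0.5149 -0.1316] ((0.5150208473205566, -0.13158105313777924), 0.013784504495561123) [324. 127.]
blob 1025 0.0879 [ 0.5248 -0.1903] ((0.5246449112892151, -0.19062539935112), 0.013959496282041073) [324. 200.]
blob 1024 0.08 [ 0.4198 -0.2124] ((0.41982463002204895, -0.21303921937942505), 0.013593997806310654) [197. 204.]
blob 415 0.0904 [ 0.5329 -0.2381] ((0.5330857038497925, -0.2406146228313446), 0.009699681773781776) [324. 255.]
blob 109 0.1151 [ 0.5366 -0.2593] ((0.5361555218696594, -0.25789862871170044), 0.00938250869512558) [324. 299.]
```

View pics/w1.png

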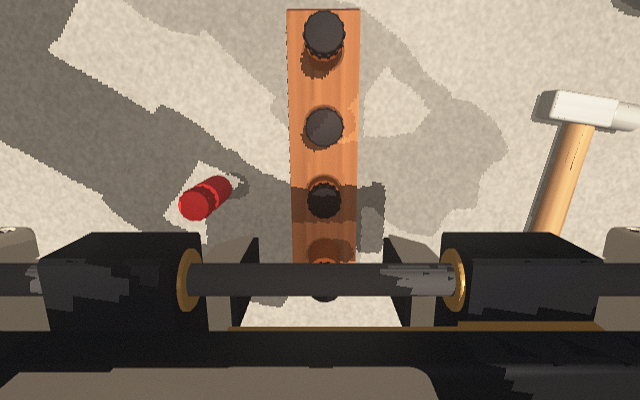

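The short amber vial's cap is at (324,200) in this view, midway between the pads, with top z about 87 mm. The red decoy is at (205,200), clear of the fingers.

```bash
python3 go.py .5247 -.1905 .053 99.6
```

```text
shift [-0.032  0.024  1.468] rot [-0.      0.0001 -0.001 ] calls 2 per [-0.016  0.012  0.734] rows 3.0
```

{"api": "move_arm", "payload": {"motion": [[-0.03,0.025,0.2,0,0,0],[-0.03,0.025,0.5,0,0,0],[-0.03,0.025,0.8,0,0,0],[-0.03,0.025,0.8,0,0,0]]}}

```text
time: 3.1
tool_pos: [0.5237, -0.1889, 0.1178]
tool_rot: [-3.138, -0.003, 1.737]
contact_force: [0.2, -0.1, 0.7]
opening: 0.0599
grip_force: 0.0
```

{"api": "move_arm", "payload": {"motion": [[0,0,0.2,0,0,0],[0,0,0.4,0,0,0],[0,0,0.55,0,0,0],[0,0,0.67,0,0,0],[0,0,0.67,0,0,0]]}}

```text
time: 3.72
tool_pos: [0.5249, -0.1893, 0.0523]
tool_rot: [-3.141, -0.001, 1.738]
contact_force: [0.6, -0.4, 0.5]
opening: 0.0595
grip_force: 0.0
```

{"api": "move_arm", "payload": {"motion": [[0,0,0,0,0,0],[0,0,0,0,0,0],[0,0,0,0,0,0],[0,0,0,0,0,0],[0,0,0,0,0,0],[0,0,0,0,0,0]], "fingers": -1, "newtons": 15}}

```text
time: 4.47
tool_pos: [0.5253, -0.1894, 0.0529]
tool_rot: [3.141, 0.0, 1.738]
contact_force: [-0.3, 0.2, 2.2]
opening: 0.0267
grip_force: 15.0
```

{"api": "move_arm", "payload": {"motion": [[0,0,-0.1,0,0,0],[0,0,-0.25,0,0,0],[0,0,-0.45,0,0,0],[0,0,-0.7,0,0,0],[0,0,-0.95,0,0,0],[0,0,-1,0,0,0]]}}

```text
time: 5.22
tool_pos: [0.5261, -0.1898, 0.1552]
tool_rot: [3.138, 0.003, 1.738]
contact_force: [-0.2, 0.0, -1.2]
opening: 0.0267
grip_force: 15.0
```

{"api": "move_arm", "payload": {"motion": [[0,0,-0.25,0,0,0],[0,0,-0.5,0,0,0],[0,0,-0.5,0,0,0],[0,0,-0.5,0,0,0]]}}

```text
time: 5.72
tool_pos: [0.5245, -0.189, 0.2014]
tool_rot: [-3.14, -0.001, 1.738]
contact_force: [-0.6, 0.4, -0.4]
opening: 0.0268
grip_force: 15.0
```

```bash
python3 go.py .636 .200 .2 146.6
python3 - <<'E'
from h import *
print(robot.observe()['opening'],robot.observe()['grip_force'])
c=cam('wrist');save(c,'w2')
c=cam('top');P=cloud(c);W=P.reshape(-1,3)
m=(W[:,2]>.15)&(abs(W[:,1]+.19)<.03)
E
```

```text
shift [3.65  1.748 0.015] rot [-0.0003 -0.0005 -0.2611] calls 4 per [0.912 0.437 0.004] rows 7.0
0.02684420153605716 14.96750257909298
```

View pics/w2.png

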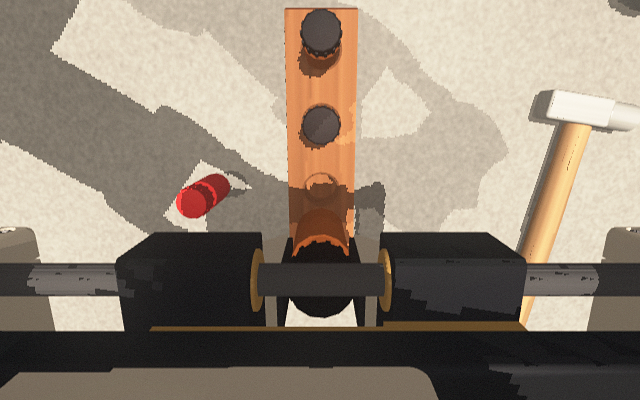

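The short vial is held between the pads at (320,280), and its freed rack hole is at (321,187). Next I travel to the carrier.

{"api": "move_arm", "payload": {"motion": [[0.4,0.19,0,0,0,0],[0.92,0.44,0,0,0,0],[0.92,0.44,0,0,0,0]]}}

```text
time: 6.2
tool_pos: [0.5533, -0.0878, 0.2016]
tool_rot: [-3.14, -0.002, 1.743]
contact_force: [0.2, 0.1, -0.2]
opening: 0.0268
grip_force: 15.0
```

{"api": "move_arm", "payload": {"motion": [[0.46,0.22,0,0,0,0],[0.92,0.44,0,0,0,0],[0.92,0.44,0,0,0,0]]}}

```text
time: 6.58
tool_pos: [0.5813, 0.0089, 0.2017]
tool_rot: [-3.14, -0.001, 1.742]
contact_force: [-0.0, 0.3, -0.9]
opening: 0.0271
grip_force: 15.0
```

{"api": "move_arm", "payload": {"motion": [[0.46,0.22,0,0,0,0],[0.92,0.44,0,0,0,0],[0.92,0.44,0,0,0,0]]}}

```text
time: 6.95
tool_pos: [0.6093, 0.1062, 0.2017]
tool_rot: [-3.141, -0.0, 1.741]
contact_force: [0.5, -0.9, -0.4]
opening: 0.0268
grip_force: 15.0
```

{"api": "move_arm", "payload": {"motion": [[0.4,0.2,0,0,0,-0.05],[0.85,0.42,0,0,0,-0.1],[0.89,0.43,0,0,0,-0.15],[0.89,0.43,0,0,0,-0.2],[0.89,0.43,0,0,0,-0.25],[0.89,0.43,0,0,0,-0.261],[0.89,0.43,0,0,0,-0.261],[0.89,0.43,0,0,0,-0.261]]}}

```text
time: 7.95
tool_pos: [0.6368, 0.1991, 0.2026]
tool_rot: [-3.141, 0.0, 2.556]
contact_force: [0.6, 0.1, -0.8]
opening: 0.0267
grip_force: 15.0
```

Run:
```python
from h import *
s=robot.observe();print(s['time'],s['tool_pos'],np.degrees(s['tool_rot']),s['opening'])
c=cam('wrist');save(c,'w3');P=cloud(c);W=P.reshape(-1,3)
m=(abs(W[:,2]-.046)<.003)&(W[:,1]>.1)
print(np.median(W[m,2]),cv2.minAreaRect(W[m,:2].astype(np.float32)*1000))
mm=((P[:,:,2]>.06)&(P[:,:,2]<.13)).astype(np.uint8)
k,lab=cv2.connectedComponents(mm)
for i in range(1,k):
    Q=P[lab==i]
    if len(Q)<60: continue
    zt=np.percentile(Q[:,2],97);t=Q[Q[:,2]>zt-.004];print('blob',len(Q),zt.round(4),t[:,:2].mean(0).round(4),np.argwhere(lab==i).mean(0).round(0)[::-1])
```

```text
7.95 [0.6368207  0.19908746 0.20262616] [-1.79983689e+02  1.31448448e-03  1.46449781e+02] 0.02673706753518798
0.04682003083346781 ((585.7260131835938, 232.24237060546875), (60.16447448730469, 180.01524353027344), 57.593597412109375)
blob 1857 0.1151 [0.5352 0.2643] [319.  32.]
blob 809 0.1066 [0.5856 0.2324] [320. 120.]
```

View pics/w3.png

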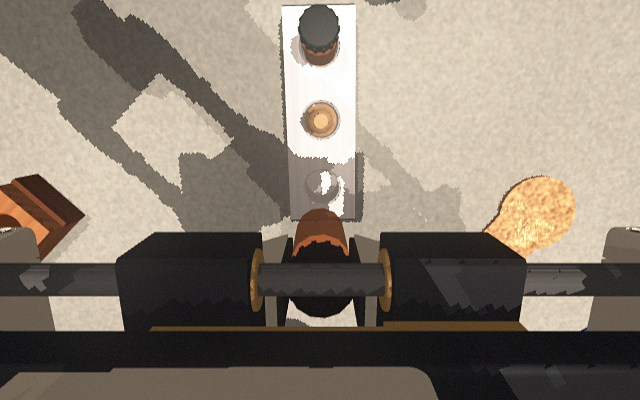

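The empty carrier hole is at (322,185), the dauber at (320,120) and the spare at (320,30). The carrier fit is 60 × 180 mm, as it should be. I'll check where the held vial sits in the tool before lowering.

```bash
cat > held.py <<'E'
from h import *
from scipy.optimize import least_squares
c=cam('wrist');P=cloud(c);T=toolT();Q=((P-T[:3,3])@T[:3,:3])
m=(c['range_z']>0)&(abs(Q[...,0])<.03)&(abs(Q[...,1])<.0125)&(Q[...,2]<.08)&(Q[...,2]>-.05)
m[:200]=False
q=Q[m]
for lo,hi in ((-.04,-.028),(-.028,-.018),(-.018,-.005),(-.005,.01),(.01,.02),(.02,.034),(.034,.05)):
    s=q[(q[:,2]>lo)&(q[:,2]<hi)]
    if len(s)<40: continue
    f=least_squares(lambda p:np.hypot(s[:,0]-p[0],s[:,1]-p[1])-.014,[0,0],loss='soft_l1',f_scale=.001)
    print(lo,hi,len(s),(f.x*1000).round(2),'res mm',np.median(abs(f.fun))*1000, s.min(0).round(3),s.max(0).round(3))
E
python3 held.py; python3 go.py .6364 .2 .1 147.6
```

```text
-0.04 -0.028 1321 [ 2.96 -0.57] res mm 2.6845001354689253 [-0.015 -0.012 -0.035] [ 0.013  0.012 -0.028]
-0.028 -0.018 451 [-2.05 -0.52] res mm 0.4594876804501196 [ 0.005 -0.012 -0.028] [ 0.013  0.012 -0.018]
-0.018 -0.005 566 [-2.35 -0.62] res mm 0.5369653696471864 [ 0.003 -0.012 -0.018] [ 0.013  0.012 -0.005]
-0.005 0.01 454 [-1.64 -0.76] res mm 0.13594315482280855 [ 0.003 -0.012 -0.005] [0.013 0.012 0.01 ]
0.01 0.02 244 [-1.64 -0.84] res mm 0.13409405344992717 [ 0.005 -0.012  0.01 ] [0.013 0.011 0.02 ]
0.02 0.034 290 [-1.64 -0.92] res mm 0.1411036602795776 [ 0.003 -0.012  0.02 ] [0.013 0.012 0.034]
0.034 0.05 90 [-1.67 -0.97] res mm 0.1281672856148948 [ 0.001 -0.012  0.034] [0.013 0.012 0.04 ]
shift [0.006 0.002 1.027] rot [-0.     0.    -0.006] calls 2 per [0.003 0.001 0.513] rows 2.0
```

```bash
python3 go.py .6355 .2016 .105 147.6
```

```text
shift [0.022 0.01  0.977] rot [-0.     0.    -0.006] calls 1 per [0.022 0.01  0.977] rows 2.0
```

{"api": "move_arm", "payload": {"motion": [[0.022,0.01,0.3,0,0,-0.006],[0.022,0.01,0.6,0,0,-0.006],[0.022,0.01,0.9,0,0,-0.006],[0.022,0.01,0.977,0,0,-0.006],[0.022,0.01,0.977,0,0,-0.006],[0.022,0.01,0.977,0,0,-0.006]]}}

```text
time: 8.8
tool_pos: [0.6364, 0.202, 0.1066]
tool_rot: [3.14, 0.002, 2.577]
contact_force: [0.8, -0.3, -1.0]
opening: 0.0268
grip_force: 15.0
```

```bash
python3 go.py .6355 .2016 .105 147.6; python3 held.py
python3 - <<'E'
from h import *
c=cam('wrist');save(c,'w4');P=cloud(c);W=P.reshape(-1,3)
m=(abs(W[:,2]-.046)<.0035)&(W[:,1]>.1)
print(np.median(W[m,2]),cv2.minAreaRect(W[m,:2].astype(np.float32)*1000))
print(proj(c,[.6364,.2,.046]))
cv2.imwrite('pics/w4c.png',cv2.resize(c['image'][100:320,180:460,::-1],None,fx=2.5,fy=2.5))
E
```

```text
shift [ 0.005 -0.008  0.016] rot [0.0006 0.0007 0.0003] calls 1 per [ 0.005 -0.008  0.016] rows 1.0
-0.04 -0.028 1331 [2.96 0.11] res mm 2.601241764833751 [-0.014 -0.012 -0.036] [ 0.013  0.012 -0.028]
-0.028 -0.018 459 [-1.99 -0.4 ] res mm 0.4719823703095757 [ 0.005 -0.012 -0.028] [ 0.013  0.012 -0.018]
-0.018 -0.005 564 [-2.31 -0.45] res mm 0.5213892918271793 [ 0.002 -0.012 -0.018] [ 0.013  0.012 -0.005]
-0.005 0.01 448 [-1.56 -0.59] res mm 0.1536019558877567 [ 0.005 -0.012 -0.005] [0.013 0.012 0.01 ]
0.01 0.02 248 [-1.59 -0.65] res mm 0.14969771148599584 [ 0.005 -0.012  0.01 ] [0.013 0.012 0.02 ]
0.02 0.034 283 [-1.59 -0.76] res mm 0.13197456375493333 [ 0.003 -0.012  0.02 ] [0.013 0.012 0.034]
0.034 0.05 91 [-1.62 -0.86] res mm 0.12017288736620828 [ 0.003 -0.012  0.034] [0.013 0.012 0.04 ]
0.04675221370862408 ((590.830078125, 228.97183227539062), (60.270938873291016, 150.09776306152344), 57.631229400634766)
(np.float64(318.51108285206016), np.float64(219.7984522171703))
```

View pics/w4c.png

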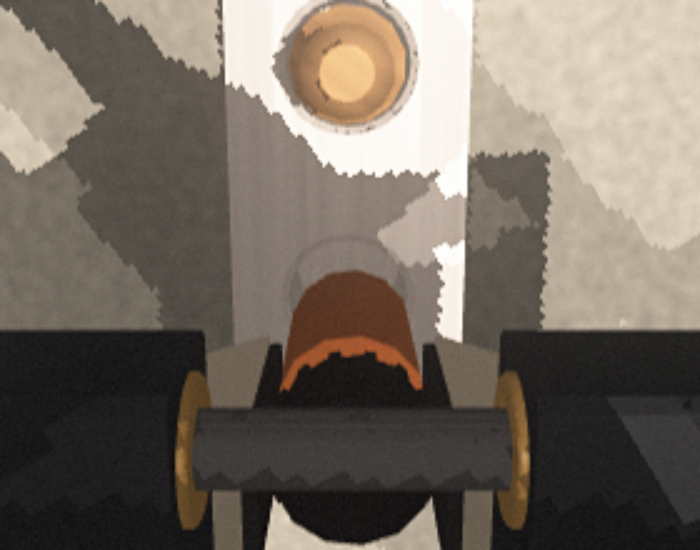

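The vial foot sits directly over the hole rim, at about (350,265) in the crop. I'll lower slowly.

{"api": "move_arm", "payload": {"motion": [[0,-0.004,0.05,0,0,0],[0,-0.004,0.1,0,0,0],[0,-0.004,0.15,0,0,0],[0,-0.004,0.2,0,0,0],[0,-0.004,0.25,0,0,0],[0,-0.004,0.25,0,0,0],[0,-0.004,0.25,0,0,0]]}}

```text
time: 9.78
tool_pos: [0.6354, 0.2015, 0.0801]
tool_rot: [3.141, 0.0, 2.577]
contact_force: [1.1, -0.0, -0.5]
opening: 0.0269
grip_force: 15.0
```

```bash
python3 go.py .6355 .2016 .053 147.6;python3 held.py | tail -3
```

```text
shift [-0.     0.002  0.271] rot [0.     0.0001 0.0003] calls 1 per [-0.     0.002  0.271] rows 1.0
0.01 0.02 241 [-1.5  -0.79] res mm 0.14191139185352164 [ 0.005 -0.012  0.01 ] [0.013 0.012 0.02 ]
0.02 0.034 624 [2.26 0.2 ] res mm 2.820108351281138 [ 0.002 -0.012  0.02 ] [0.019 0.012 0.034]
0.034 0.05 251 [ 0.71 -0.35] res mm 1.5808768744850419 [ 0.003 -0.012  0.034] [0.019 0.012 0.04 ]
```

{"api": "move_arm", "payload": {"motion": [[0,0,0.06,0,0,0],[0,0,0.12,0,0,0],[0,0,0.18,0,0,0],[0,0,0.22,0,0,0],[0,0,0.25,0,0,0],[0,0,0.25,0,0,0],[0,0,0.25,0,0,0]]}}

```text
time: 10.7
tool_pos: [0.6354, 0.2015, 0.0552]
tool_rot: [3.141, 0.0, 2.577]
contact_force: [0.6, 0.4, -0.6]
opening: 0.0271
grip_force: 15.0
```

{"api": "move_arm", "payload": {"motion": [[0,0,0.01,0,0,0],[0,0,0.02,0,0,0],[0,0,0.03,0,0,0],[0,0,0.03,0,0,0]]}}

```text
time: 11.2
tool_pos: [0.6355, 0.2014, 0.0529]
tool_rot: [3.141, 0.001, 2.577]
contact_force: [-1.0, -0.5, 5.0]
opening: 0.027
grip_force: 15.0
```

The vial is on the hole floor: 5 N upward, at the same TCP height as when it was grasped. Releasing it and rising.

{"api": "move_arm", "payload": {"motion": [[0,0,0,0,0,0],[0,0,0,0,0,0],[0,0,0,0,0,0],[0,0,0,0,0,0]], "fingers": 0.2}}

```text
time: 11.7
tool_pos: [0.6352, 0.2014, 0.0518]
tool_rot: [-3.141, -0.0, 2.577]
contact_force: [-0.1, 0.7, 0.1]
opening: 0.055
grip_force: 0.0
```

{"api": "move_arm", "payload": {"motion": [[0,0,-0.2,0,0,0],[0,0,-0.5,0,0,0],[0,0,-1,0,0,0],[0,0,-1,0,0,0]]}}

```text
time: 12.2
tool_pos: [0.6377, 0.202, 0.157]
tool_rot: [3.135, 0.007, 2.577]
contact_force: [0.4, -0.1, -0.3]
opening: 0.0549
grip_force: 0.0
```

{"api": "move_arm", "payload": {"motion": [[0.2,0,-0.3,0,0,0],[0.5,0,-0.5,0,0,0],[0.5,0,-0.5,0,0,0],[0.5,0,-0.5,0,0,0]]}}

```text
time: 12.7
tool_pos: [0.593, 0.2278, 0.2008]
tool_rot: [-3.14, -0.001, 2.577]
contact_force: [0.2, -0.5, -0.4]
opening: 0.0551
grip_force: 0.0
```

```bash
python3 - <<'E'
from h import *
s=robot.observe();print(s['time'],s['tool_pos'],s['opening'])
for n in ('wrist','top'):
  c=cam(n);P=cloud(c)
  for (x,y) in ((.6364,.2),(.5352,.2643)):
    m=(np.hypot(P[...,0]-x,P[...,1]-y)<.022)&(P[...,2]>.05)&(P[...,2]<.13)
    Q=P[m]
    if len(Q)<20: print(n,x,'none',len(Q));continue
    zt=np.percentile(Q[:,2],97);t=Q[Q[:,2]>zt-.004];print(n,len(t),zt.round(4),cv2.minEnclosingCircle(t[:,:2].astype(np.float32)))
E
python3 go.py .5352 .2643 .078 147.6
```

```text
12.7 [0.59295817 0.22784646 0.20083088] 0.055051368345393696
wrist 505 0.0877 ((0.6341990828514099, 0.20108187198638916), 0.013191013596951962)
wrist 1177 0.115 ((0.5351682305335999, 0.2645454704761505), 0.013794482685625553)
top 48 0.0868 ((0.6415195465087891, 0.1998741626739502), 0.011381775140762329)
top 144 0.1141 ((0.5358163714408875, 0.2651713192462921), 0.013415521942079067)
shift [0.685 0.003 1.225] rot [-0.0006 -0.0004  0.0001] calls 2 per [0.342 0.001 0.613] rows 3.0
```

The short vial is home: its top reads 87.7 mm in the wrist view, the same as it read in the rack. Now the spare.

{"api": "move_arm", "payload": {"motion": [[0.4,0,0,0,0,0],[0.68,0,0.1,0,0,0],[0.68,0,0.4,0,0,0],[0.68,0,0.6,0,0,0],[0.68,0,0.6,0,0,0]]}}

```text
time: 13.42
tool_pos: [0.5348, 0.2637, 0.1396]
tool_rot: [-3.138, -0.003, 2.577]
contact_force: [0.3, 0.1, -0.1]
opening: 0.0551
grip_force: 0.0
```

{"api": "move_arm", "payload": {"motion": [[0,0,0.2,0,0,0],[0,0,0.4,0,0,0],[0,0,0.6,0,0,0],[0,0,0.75,0,0,0],[0,0,0.75,0,0,0]]}}

```text
time: 14.05
tool_pos: [0.5353, 0.2642, 0.0662]
tool_rot: [-3.14, -0.001, 2.577]
contact_force: [-0.2, -0.3, 0.5]
opening: 0.0549
grip_force: 0.0
```

{"api": "move_arm", "payload": {"motion": [[0,0,0,0,0,0],[0,0,0,0,0,0],[0,0,0,0,0,0],[0,0,0,0,0,0],[0,0,0,0,0,0],[0,0,0,0,0,0]], "fingers": -1, "newtons": 15}}

```text
time: 14.8
tool_pos: [0.5358, 0.2646, 0.0675]
tool_rot: [3.141, 0.001, 2.577]
contact_force: [-1.1, -0.1, 5.3]
opening: 0.0268
grip_force: 15.0
```

{"api": "move_arm", "payload": {"motion": [[0,0,-0.1,0,0,0],[0,0,-0.25,0,0,0],[0,0,-0.45,0,0,0],[0,0,-0.7,0,0,0],[0,0,-0.95,0,0,0],[0,0,-1,0,0,0]]}}

```text
time: 15.55
tool_pos: [0.5365, 0.265, 0.1694]
tool_rot: [3.138, 0.003, 2.577]
contact_force: [-0.9, -0.2, -2.2]
opening: 0.0268
grip_force: 15.0
```

{"api": "move_arm", "payload": {"motion": [[0,0,-0.25,0,0,0],[0,0,-0.5,0,0,0],[0,0,-0.5,0,0,0],[0,0,-0.5,0,0,0]]}}

```text
time: 16.05
tool_pos: [0.5349, 0.2644, 0.2155]
tool_rot: [-3.14, -0.001, 2.577]
contact_force: [0.4, -0.6, -0.6]
opening: 0.0266
grip_force: 15.0
```

```bash
python3 held.py; python3 go.py .525 -.19 .218 99.6
```

```text
-0.04 -0.028 513 [-0.13 -0.43] res mm 0.4935492202445286 [ 0.008 -0.011 -0.04 ] [ 0.015  0.01  -0.028]
-0.028 -0.018 549 [-0.63 -0.39] res mm 0.5971112664052876 [ 0.005 -0.012 -0.028] [ 0.015  0.012 -0.018]
-0.018 -0.005 494 [ 0.23 -0.39] res mm 0.15242395270493714 [ 0.005 -0.012 -0.018] [ 0.015  0.012 -0.005]
-0.005 0.01 447 [ 0.24 -0.4 ] res mm 0.14646012238508055 [ 0.005 -0.012 -0.005] [0.015 0.012 0.01 ]
0.01 0.02 245 [ 0.2 -0.4] res mm 0.14704464990719993 [ 0.005 -0.012  0.01 ] [0.015 0.012 0.02 ]
0.02 0.034 276 [ 0.22 -0.4 ] res mm 0.1327285692323309 [ 0.006 -0.012  0.02 ] [0.015 0.012 0.034]
0.034 0.05 261 [ 0.23 -0.4 ] res mm 0.1358557900424627 [ 0.005 -0.012  0.034] [0.015 0.012 0.05 ]
shift [-2.347 -3.891 -0.022] rot [-9.00e-04 -2.00e-04  2.67e-01] calls 4 per [-0.587 -0.973 -0.006] rows 8.0
```

{"api": "move_arm", "payload": {"motion": [[-0.29,-0.48,0,0,0,0],[-0.59,-0.97,0,0,0,0],[-0.59,-0.97,0,0,0,0]]}}

```text
time: 16.48
tool_pos: [0.5331, 0.1477, 0.2158]
tool_rot: [-3.139, -0.001, 2.573]
contact_force: [0.4, 0.9, -0.8]
opening: 0.0268
grip_force: 15.0
```

{"api": "move_arm", "payload": {"motion": [[-0.29,-0.48,0,0,0,0],[-0.59,-0.97,0,0,0,0],[-0.59,-0.97,0,0,0,0]]}}

```text
time: 16.85
tool_pos: [0.5313, 0.0351, 0.2161]
tool_rot: [-3.14, -0.001, 2.573]
contact_force: [-0.1, 0.5, -0.9]
opening: 0.0267
grip_force: 15.0
```

{"api": "move_arm", "payload": {"motion": [[-0.29,-0.48,0,0,0,0],[-0.59,-0.97,0,0,0,0],[-0.59,-0.97,0,0,0,0]]}}

```text
time: 17.23
tool_pos: [0.5296, -0.0777, 0.2162]
tool_rot: [-3.141, -0.001, 2.574]
contact_force: [-0.2, 0.5, -0.7]
opening: 0.0268
grip_force: 15.0
```

{"api": "move_arm", "payload": {"motion": [[-0.29,-0.48,0,0,0,0.05],[-0.58,-0.96,0,0,0,0.1],[-0.58,-0.97,0,0,0,0.15],[-0.58,-0.97,0,0,0,0.2],[-0.58,-0.97,0,0,0,0.25],[-0.58,-0.97,0,0,0,0.267],[-0.58,-0.97,0,0,0,0.267],[-0.58,-0.97,0,0,0,0.267]]}}

```text
time: 18.23
tool_pos: [0.527, -0.1876, 0.2167]
tool_rot: [-3.141, -0.001, 1.741]
contact_force: [-0.1, -0.5, -0.3]
opening: 0.0271
grip_force: 15.0
```

```bash
cat > rack.py <<'E'
from h import *
c=cam('wrist');P=cloud(c);W=P.reshape(-1,3);print(robot.observe()['tool_pos'])
m=(abs(W[:,2]-.046)<.0035)&(W[:,1]<-.02)&(W[:,0]>.44)
print(np.median(W[m,2]),cv2.minAreaRect(W[m,:2].astype(np.float32)*1000))
for (x,y) in ((.5048,-.0728),(.5149,-.1316)):
    m=(np.hypot(P[...,0]-x,P[...,1]-y)<.022)&(P[...,2]>.1)&(P[...,2]<.125)
    t=P[m];print(len(t),cv2.minEnclosingCircle(t[:,:2].astype(np.float32)))
save(c,'w5')
cv2.imwrite('pics/w5c.png',cv2.resize(c['image'][100:320,180:460,::-1],None,fx=2.5,fy=2.5))
E
python3 rack.py;python3 held.py|tail -4
```

```text
[ 0.52689249 -0.18794545  0.2168299 ]
0.046834851438853325 ((517.1646728515625, -145.09263610839844), (60.18308639526367, 207.49420166015625), 9.697630882263184)
1356 ((0.5048196911811829, -0.07271227240562439), 0.014094028621912003)
1058 ((0.5149670839309692, -0.13173049688339233), 0.01407125685364008)
-0.005 0.01 453 [0.38 0.25] res mm 0.13949132823944632 [ 0.007 -0.012 -0.005] [0.015 0.012 0.01 ]
0.01 0.02 237 [0.43 0.29] res mm 0.1468424818953321 [ 0.006 -0.012  0.01 ] [0.015 0.012 0.02 ]
0.02 0.034 284 [0.39 0.22] res mm 0.1400100028020072 [ 0.007 -0.012  0.02 ] [0.015 0.012 0.034]
0.034 0.05 260 [0.4 0.2] res mm 0.13031975712106575 [ 0.007 -0.012  0.034] [0.015 0.012 0.05 ]
```

View pics/w5c.png

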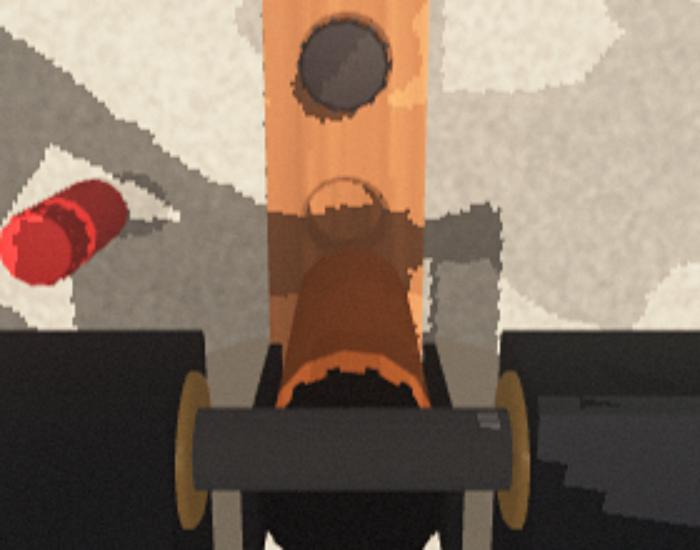

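The freed rack hole is at (345,210) in the crop, directly ahead of and below the held vial. The red decoy at (60,230) is well clear.

```bash
python3 go.py .5247 -.1910 .120 99.7
```

```text
shift [-0.024 -0.025  0.969] rot [-0.     -0.0001 -0.0001] calls 1 per [-0.024 -0.025  0.969] rows 2.0
```

{"api": "move_arm", "payload": {"motion": [[-0.024,-0.025,0.1,0,0,0],[-0.024,-0.025,0.4,0,0,0],[-0.024,-0.025,0.7,0,0,0],[-0.024,-0.025,0.9,0,0,0],[-0.024,-0.025,0.97,0,0,0],[-0.024,-0.025,0.97,0,0,0],[-0.024,-0.025,0.97,0,0,0],[-0.024,-0.025,0.97,0,0,0]]}}

```text
time: 19.32
tool_pos: [0.5249, -0.192, 0.1208]
tool_rot: [3.14, 0.001, 1.738]
contact_force: [-0.5, 0.7, 0.7]
opening: 0.0265
grip_force: 15.0
```

```bash
python3 rack.py;python3 held.py|tail -4;python3 go.py .5247 -.1910 .067 99.7
```

```text
[ 0.52484176 -0.19191546  0.12072567]
0.04679535306047092 ((521.525146484375, -171.07896423339844), (60.290008544921875, 221.71376037597656), 9.647934913635254)
840 ((0.5057069063186646, -0.077718086540699), 0.013080920092761517)
2615 ((0.5149323344230652, -0.1317588835954666), 0.014119756408035755)
-0.005 0.01 450 [0.07 0.19] res mm 0.14380225274495795 [ 0.006 -0.012 -0.005] [0.015 0.012 0.01 ]
0.01 0.02 244 [0.06 0.17] res mm 0.13310019225112185 [ 0.006 -0.012  0.01 ] [0.015 0.012 0.02 ]
0.02 0.034 283 [0.06 0.2 ] res mm 0.13706863018140072 [ 0.006 -0.012  0.02 ] [0.014 0.012 0.034]
0.034 0.05 260 [0.06 0.17] res mm 0.11158502089675046 [ 0.007 -0.012  0.034] [0.014 0.012 0.05 ]
shift [0.009 0.    0.536] rot [ 0.0003  0.0002 -0.0005] calls 1 per [0.009 0.    0.536] rows 1.0
```

{"api": "move_arm", "payload": {"motion": [[0.006,0,0.05,0,0,0],[0.006,0,0.1,0,0,0],[0.006,0,0.15,0,0,0],[0.006,0,0.2,0,0,0],[0.006,0,0.25,0,0,0],[0.006,0,0.25,0,0,0],[0.006,0,0.25,0,0,0]]}}

```text
time: 20.3
tool_pos: [0.5245, -0.1912, 0.0951]
tool_rot: [3.141, 0.0, 1.738]
contact_force: [0.2, 0.7, -0.8]
opening: 0.027
grip_force: 15.0
```

```bash
python3 go.py .5247 -.1910 .067 99.7
```

```text
shift [0.002 0.002 0.281] rot [ 0.      0.0001 -0.0005] calls 1 per [0.002 0.002 0.281] rows 1.0
```

{"api": "move_arm", "payload": {"motion": [[0,0,0.06,0,0,0],[0,0,0.12,0,0,0],[0,0,0.18,0,0,0],[0,0,0.22,0,0,0],[0,0,0.26,0,0,0],[0,0,0.26,0,0,0],[0,0,0.26,0,0,0]]}}

```text
time: 21.18
tool_pos: [0.5245, -0.1912, 0.0691]
tool_rot: [3.141, 0.0, 1.738]
contact_force: [0.0, -0.8, -1.2]
opening: 0.0271
grip_force: 15.0
```

{"api": "move_arm", "payload": {"motion": [[0,0,0.01,0,0,0],[0,0,0.02,0,0,0],[0,0,0.02,0,0,0],[0,0,0.02,0,0,0]]}}

```text
time: 21.68
tool_pos: [0.5246, -0.1912, 0.0675]
tool_rot: [3.141, 0.001, 1.738]
contact_force: [-0.2, 1.2, 5.0]
opening: 0.0269
grip_force: 15.0
```

The spare is on the hole floor, with 5 N upward. Releasing and retreating.

{"api": "move_arm", "payload": {"motion": [[0,0,0,0,0,0],[0,0,0,0,0,0],[0,0,0,0,0,0],[0,0,0,0,0,0]], "fingers": 0.2}}

```text
time: 22.18
tool_pos: [0.5244, -0.1911, 0.0669]
tool_rot: [-3.141, -0.0, 1.738]
contact_force: [0.7, 0.1, -0.2]
opening: 0.0546
grip_force: 0.0
```

{"api": "move_arm", "payload": {"motion": [[0,0,-0.2,0,0,0],[0,0,-0.5,0,0,0],[0,0,-1,0,0,0],[0,0,-1,0,0,0]]}}

```text
time: 22.68
tool_pos: [0.5265, -0.1922, 0.171]
tool_rot: [3.135, 0.005, 1.738]
contact_force: [0.3, 0.1, 0.1]
opening: 0.0549
grip_force: 0.0
```

{"api": "move_arm", "payload": {"motion": [[-0.5,0,-0.4,0,0,0],[-0.8,0,-0.5,0,0,0],[-0.8,0,-0.5,0,0,0],[-0.8,0,-0.5,0,0,0],[-0.8,0,-0.5,0,0,0]]}}

```text
time: 23.3
tool_pos: [0.5374, -0.2687, 0.2161]
tool_rot: [-3.14, -0.001, 1.739]
contact_force: [0.4, 0.6, -0.0]
opening: 0.055
grip_force: 0.0
```

Run:
```python
from h import *
s=robot.observe();print(s['time'],s['tool_pos'],s['opening'])
for n in ('wrist','side'):
  c=cam(n);P=cloud(c);save(c,n+'_end')
  for (x,y) in ((.5048,-.0728),(.5149,-.1316),(.5249,-.1906),(.535,-.249),(.6364,.2),(.5352,.2643)):
    m=(np.hypot(P[...,0]-x,P[...,1]-y)<.022)&(P[...,2]>.05)&(P[...,2]<.13);Q=P[m]
    if len(Q)<20: print(n,x,y,'none',len(Q));continue
    zt=np.percentile(Q[:,2],97);t=Q[Q[:,2]>zt-.004];print(n,x,y,len(t),zt.round(4),t[:,:2].mean(0).round(4))
c=cv2.imread('pics/side_end.png')[130:310,230:450];cv2.imwrite('pics/end_c.png',cv2.resize(c,None,fx=3.2,fy=3.2))
```

```text
23.3 [ 0.53739758 -0.26874412  0.21610339] 0.054980539911330506
wrist 0.5048 -0.0728 none 0
wrist 0.5149 -0.1316 774 0.115 [ 0.5157 -0.1367]
wrist 0.5249 -0.1906 1068 0.1152 [ 0.5245 -0.1908]
wrist 0.535 -0.249 917 0.1149 [ 0.5349 -0.2496]
wrist 0.6364 0.2 none 0
wrist 0.5352 0.2643 none 0
side 0.5048 -0.0728 61 0.1137 [ 0.5011 -0.068 ]
side 0.5149 -0.1316 51 0.1137 [ 0.5109 -0.1272]
side 0.5249 -0.1906 49 0.1135 [ 0.5206 -0.1862]
side 0.535 -0.249 40 0.1134 [ 0.5314 -0.2452]
side 0.6364 0.2 74 0.0871 [0.6314 0.2036]
side 0.5352 0.2643 none 0
```

View pics/end_c.png

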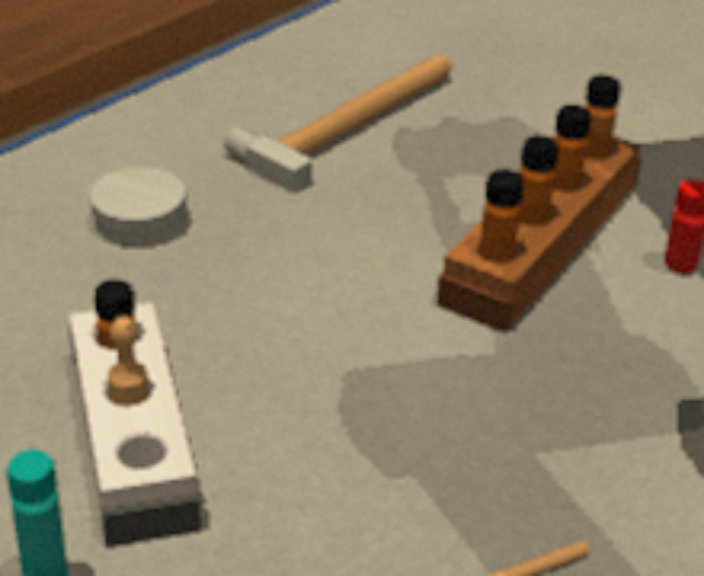

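The crop shows four tall vials in the rack, the new one at (573,145), all with tops level at about 114 mm. The short vial is in the carrier's far hole at (115,310), and nothing else has moved. Handing in.

```bash
python3 -c "
from cell import robot
print(robot.hand_in())"
```

```text
the job is handed in; nothing more can be done
None
```

I moved the short vial to the carrier's empty hole, then the spare tall vial to the freed rack hole; both measure fully home, the crop shows nothing else moved, and I handed the job in at about 23 s of the 64 s allowed (no verdict came back).

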